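Clamp a bushing and hold the spring dial at its third click

ROBOT

A 6-joint arm with a two-finger parallel gripper is mounted at the origin on a cart in front of the work surface, level with it; the furniture and walls round the work are solid. World frame = base frame: x ahead of the robot, y to its left, z up, the work surface at z = 0. Lengths are in m, angles in rad, forces in N, time in s.
With the tool pointing down it reaches from about 0.3 to 0.75 m from the base axis. Payload 8.5 kg.
Tool frame: the origin (TCP) lies at the very end of the fingers, on their centre line; the grasp point (between the pads) lies 19 mm behind it; z points along the fingers, y is the line along which they close (so a half turn about z gives the same grasp; the last joint's range is limited). The gripper opens to 85 mm and grips with 20 to 120 N. Pads are 22 mm wide; open, the fingers measure 114 mm over their backs; the gripper's body (76 mm by 85 mm) begins 54 mm behind the grasp point. The pads swing forward as they close: fully open they stand 13 mm farther back than shut.
Start: joints at [-1.346, 0.381, 1.297, -0, 1.464, -0.215], TCP at [0.234, -0.498, 0.231] pointing down, gripper open.
Joint ranges: [-3.11, 3.11], [-0.89, 2.33], [0.22, 2.48], [-1.42, 4.56], [0.17, 2.85], [-2.88, 2.88]. Speed limits (rad/s): [2.39, 2.39, 3.14, 3.14, 3.14, 3.14].

INTERFACE

Orientations are given as a unit quaternion [w, x, y, z].
In Python, from rig import env gives the robot as it stands.
- The arm moves only by the tool servo_tool, never from a script. Its argument "targets" is a list of rows, each a list of 7 numbers: the shift along the tool's x, y, z in mm, then the turn, a rotation vector about the tool's x, y, z in degrees, then the closure, from 0 (fully open) to 1 (shut). In form: [[dx, dy, dz, ax, ay, az, jaw], ...]. A call has 1 to 20 rows; each row is the pose to reach, as a shift and turn from the pose commanded when the call began, along the tool's axes at that moment; what a row does not reach only later rows make up. A row lasts 1/8 s, in which the tool goes at most 62.5 mm and 10.7 degrees, less where a joint would pass 70% of its speed; a pose out of reach is approached as far as the arm can. A call with a gripper value outside its range is refused whole. The fingers move at their own pace and stop on an object; "force" is the grip in N (left out, the last holds). Time passes only in rows, so rows that repeat a pose let the fingers close. It gives the time, the measured TCP pose, the force, the opening and the grip force at its end, in the units of the state.
- env.read_state(): the state, without advancing time (a new reading comes with each control period).
- env.get_image(name): name is "side" or "top"; returns a dict with "image" (420x560x3 uint8, red, green, blue), "range_z" (420x560 float32, m along the optical axis (not along the pixel's ray), 0 where there is no reading), "mtx" (3x3 intrinsics, pixels), "k1" (the pictures are not rectified: a ray, as slopes to the right and down, at radius r is drawn at 1 + k1 r^2 times it, then the intrinsics apply), "R" (3x3) and "t" (3): a world point X has camera coordinates R X + t. Camera axes: x right, y down, z forward; pixel columns grow to the right and rows downward; lengths in m; the calibration is good to about 2 mm. A picture is of the moment at which its call begins.
- env.close_job(): hands the job in; it is judged then, once.
The state is a dict: "time_s": time; "qpos": joint angles; "joint_vel": joint speeds; "joint_efforts": joint torques, N m; "tcp_pos": TCP position; "orientation": TCP orientation; "ft_force": force on the tool from outside, world axes, zero at the start; "wrist_torque": the same for the moment, N m; "width": opening from 0.0 (shut) to 1.0 (fully open); "finger_force": force on a finger pad.
Only numpy, scipy, OpenCV 4.12 (cv2) and the standard library are available. Lean on these libraries where they do the work, as an engineer would, in place of code of your own. Each camera call takes 0.05 s, during which the arm holds its last target. There are 200 camera calls.

TASK

Take the bare steel bushing out of the bin, leaving the other two parts in there, stand it upright in the round nest of the clamp fixture and let go of it. Then turn the spring-return dial clockwise past its first two clicks to the third, so that the clamp pad presses on the bushing, and finish while still gripping the dial and holding it there against its spring. Do not push the loose funnel or battery about.

Things in the scene. Friction and masses are not known exactly. Their poses are not given: they have to be found in the camera images.
- work_bushing: plain bare-metal bushing, a tube 22 mm in diameter and 26 mm high, 25 to 50 g, open at the top (take it by the outside: it is solid to the fingers), standing in the bin. Origin: centre of its underside; z is its axis, up.
- bin: open aluminium bin fixed to the table, 100 (x) x 180 (y) x 36 mm outside, walls and floor 4 mm thick; origin: centre of the underside. Three parts stand in a row along its y, 54 mm apart, in any order, up to 5 mm off the middle line: fingers that close along the bin's x have most room.
- die_cup: black stepped die 28 mm in diameter and 27 mm high, stands in the bin and stays there. Origin: centre of its underside.
- lock_ring: flat black ring 32 mm across and 12 mm high, lies in the bin and stays there. Origin: centre of its underside.
- fixture: clamp fixture fixed to the table: base plate 110 (x) x 170 (y) x 14 mm, origin: centre of its underside. Nest at (0, 45) mm, dial axis at (0, -40) mm. On the nest's +y side an anvil, 16 mm wide, top 33 mm above the table, face 13 mm from the nest's centre; on the -y side the clamp pad. The nest is free for fingers that close along the fixture's x.
- nest (a point): centre of the floor of the nest, a round pocket 26 mm in diameter (2 mm play round the bushing, 2 mm chamfer) and 6 mm deep; the floor is 8 mm above the table. A seated bushing has its origin here and stands 20 mm proud of the plate. Axes as the fixture's.
- clamp_pad: small steel pad, 14 mm wide, 15 to 28 mm above the table, that the dial drives along the fixture's +y toward the nest, 9.17 mm per rad. Its face is the origin: 18 mm from the nest's centre at rest. It meets the bushing at about 1.0 rad of the dial and gives way on a spring of 2.4 N plus 1.2 N/mm.
- clamp_dial (a joint): dial angle, rad: 0 at rest, grows turning CLOCKWISE seen from above; clicks (soft notches) at 0.4, 0.8 and 1.2, stop at 1.32. The spring pulls back to 0 from everywhere: 0.06 Nm at 0 to 0.12 Nm at the third click, +-0.037 Nm from the notches, up to 0.05 Nm from the pad. Four raised marks on the plate round the dial show rest and the three clicks; the third click's is longest.
- dial_bar: upright grip bar on the dial, turning with it: 12 mm thick (its y), 48 mm long (its x), 24 mm high, from 35.5 to 59.5 mm above the table; origin: on the dial's axis at its underside. Pointed nose along its -x. Its axes are turned +0.6 rad from the fixture's at rest, -0.6 at the third click. Below: a round housing, radius 34 mm, top 30 mm above the table, and a 54 mm disc.
- funnel: bystander: small funnel standing on its mouth, 63 mm in diameter, 52 mm high; origin under its centre
- battery: bystander: battery lying down, 15 mm in diameter, 50 mm long; origin under its centre
Things that resemble listed ones, but are neither listed nor needed, are in the scene too. Leave any blue, turquoise or yellow look-alike of the work_bushing alone.

How it is judged:
On the way, in this order (a step that is already met when the one before it is completed fails the run):
1. the bushing is lifted clear of the bin, the dial still at rest (height (world z) of work_bushing above 0.06 m and value of joint clamp_dial below 0.2 rad), for 0.2 s.
2. the bushing stands seated in the nest, let go, the dial still at rest (horizontal distance between work_bushing and nest below 0.005 m and z of work_bushing in the frame of nest below 0.003 m and angle between work_bushing's own z axis and vertical below 0.15 rad and contact force between the fingers and work_bushing below 0.1 N and value of joint clamp_dial below 0.2 rad), for 0.2 s.
At the end, for the whole second after the job is handed in: Fingers on the bar (over 2 N) hold the dial still beyond 1.08 rad; the bushing, untouched by the robot, stands upright (0.15 rad) in the nest, within 5 mm of its centre and 3 mm of its floor, the pad pressing it with over 1 N; the die and the lock ring are still in the bin (horizontal distance between work_bushing and nest below 0.005 m and z of work_bushing in the frame of nest below 0.003 m and angle between work_bushing's own z axis and vertical below 0.15 rad and value of joint clamp_dial above 1.08 rad and velocity of joint clamp_dial between -0.1 and 0.1 rad/s and contact force between the fingers and dial_bar above 2 N and contact force between each of the arm, the fingers and work_bushing below 0.1 N and contact force between clamp_pad and work_bushing above 1 N and x of die_cup in the frame of bin between -0.05 and 0.05 m and y of die_cup in the frame of bin between -0.09 and 0.09 m and z of each of die_cup, lock_ring in the frame of bin below 0.025 m and x of lock_ring in the frame of bin between -0.05 and 0.05 m and y of lock_ring in the frame of bin between -0.09 and 0.09 m); the arm keeps its last pose, push and grip.
It fails at once if the funnel or the battery is moved by more than 30 mm (distance of any of funnel, battery from where it was at the start of the episode above 0.03 m).
It also fails if it takes over 61 s, if anything falls off the work surface, if the arm or the gripper's body presses on something with over 40 N, if the wrist force passes 120 N, or if a joint passes its speed limit or range.

## Working session

There is one attempt and no reset: what is moved stays moved. The work goes in short steps, Python scripts to look and compute and a tool call to move; the robot and the scene stay as the last step left them, time stands still between calls to the robot, and variables do not carry over. Pictures are saved under pics/ and viewed, at most 10 in all, crops included, and the job is handed in when it is done.

Besides the shell and the picture viewer there is one more tool, called after ">>>" in YAML: its name, and indented under it one key for each argument. servo_tool: Moves the arm, as the interface text tells. Its arguments: {"type":"object","properties":{"targets":{"type":"array"},"force":{"type":"number"}},"required":["targets"]}

```bash
mkdir -p pics; ls; cat > h.py <<'E'
import numpy as np, cv2
from rig import env
def grab(n):
    d=env.get_image(n); np.savez('/tmp/%s.npz'%n,**d); return d
def load(n): return dict(np.load('/tmp/%s.npz'%n))
def slopes(d,px):
    K=d['mtx']; px=np.atleast_2d(np.float64(px))
    return cv2.undistortPoints(px[:,None],K,np.array([float(d['k1']),0,0,0,0])).reshape(-1,2) if False else _und(d,px)
def _und(d,px):
    K=d['mtx'];k=float(d['k1'])
    q=np.c_[(px[:,0]-K[0,2])/K[0,0],(px[:,1]-K[1,2])/K[1,1]];s=q.copy()
    for _ in range(30): s=q/(1+k*(s**2).sum(1,keepdims=True))
    return s
def ray(d,px):
    s=_und(d,np.atleast_2d(np.float64(px)));D=np.c_[s,np.ones(len(s))]@d['R']
    return -d['R'].T@d['t'],D
def onz(d,px,z):
    c,D=ray(d,px); return c+D*((z-c[2])/D[:,2])[:,None]
def proj(d,X):
    c=np.atleast_2d(X)@d['R'].T+d['t'];s=c[:,:2]/c[:,2:];s=s*(1+float(d['k1'])*(s**2).sum(1,keepdims=True))
    return s*[d['mtx'][0,0],d['mtx'][1,1]]+d['mtx'][:2,2]
def cloud(d):
    v,u=np.mgrid[:420,:560];s=_und(d,np.c_[u.ravel(),v.ravel()].astype(float));z=d['range_z'].ravel()[:,None]
    X=(np.c_[s*z,z]-d['t'])@d['R'];X[z[:,0]==0]=np.nan
    return X.reshape(420,560,3)
def tri(d1,p1,d2,p2):
    c1,D1=ray(d1,p1);c2,D2=ray(d2,p2);a,b=D1[0],D2[0]
    l=np.linalg.lstsq(np.c_[a,-b],c2-c1,rcond=None)[0]
    P,Q=c1+a*l[0],c2+b*l[1];return (P+Q)/2,np.linalg.norm(P-Q)
def save(n,im,f=1):
    cv2.imwrite('pics/'+n,cv2.resize(im[...,::-1],None,fx=f,fy=f,interpolation=cv2.INTER_CUBIC))
E
python3 - <<'E'
from h import *
for n in('side','top'):
    d=grab(n);save(n+'0.png',d['image'],1.4);print(n,d['mtx'].tolist(),d['k1'],(-d['R'].T@d['t']).round(3),d['R'].round(2).tolist())
s=env.read_state();print(s)
E
```

```text
pics
side [[454.3937008421894, 0.0, 280.1003116748702], [0.0, 454.3937008421894, 206.2399164531806], [0.0, 0.0, 1.0]] -0.12176411891958891 [ 0.763 -0.715  0.691] [[0.9, 0.44, 0.01], [0.35, -0.68, -0.65], [-0.28, 0.59, -0.76]]
top [[523.5297949486596, 0.0, 282.2621796068791], [0.0, 523.5297949486596, 215.33551540110156], [0.0, 0.0, 1.0]] 0.04128429312725751 [ 0.38  -0.221  1.09 ] [[0.01, -1.0, -0.01], [-0.99, -0.0, -0.14], [0.14, 0.01, -0.99]]
{'time_s': 0.1, 'qpos': array([-1.34630790e+00,  3.81122082e-01,  1.29815931e+00,  2.92856984e-05,
        1.46362994e+00, -2.15334785e-01]), 'joint_vel': array([-0.00063786, -0.00418068, -0.00356927,  0.00184469, -0.00163776,
        0.00113212]), 'joint_efforts': array([ 3.25983521e-03, -4.49225271e+01, -2.31655651e+01, -2.05056767e-04,
        3.62945881e-03, -2.59517783e-06]), 'tcp_pos': array([ 0.23410535, -0.49739397,  0.2307857 ]), 'orientation': array([-6.59397047e-04,  9.75916867e-01,  2.18141773e-01,  1.15399992e-05]), 'ft_force': array([0.45966472, 0.1209317 , 0.13794492]), 'wrist_torque': array([ 0.03584807, -0.00403358, -0.02094844]), 'finger_force': 0.0, 'width': 0.9953108154166236}
```

View pics/side0.png

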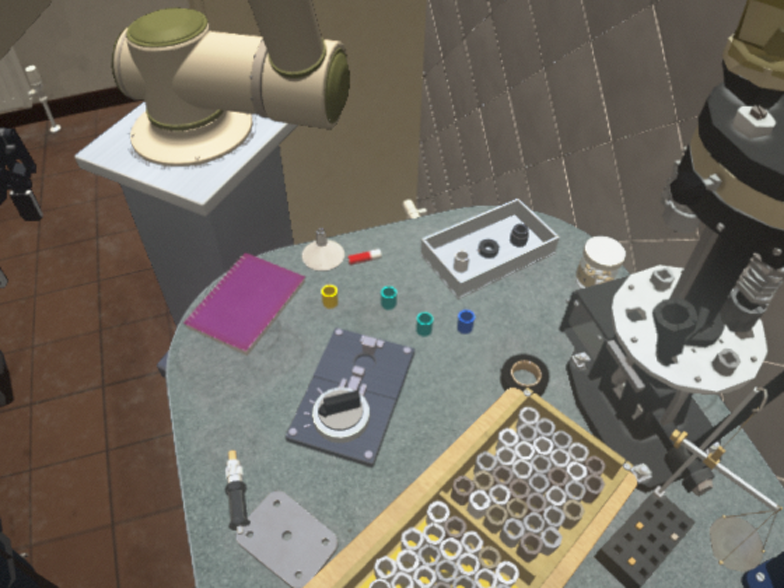

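View pics/top0.png

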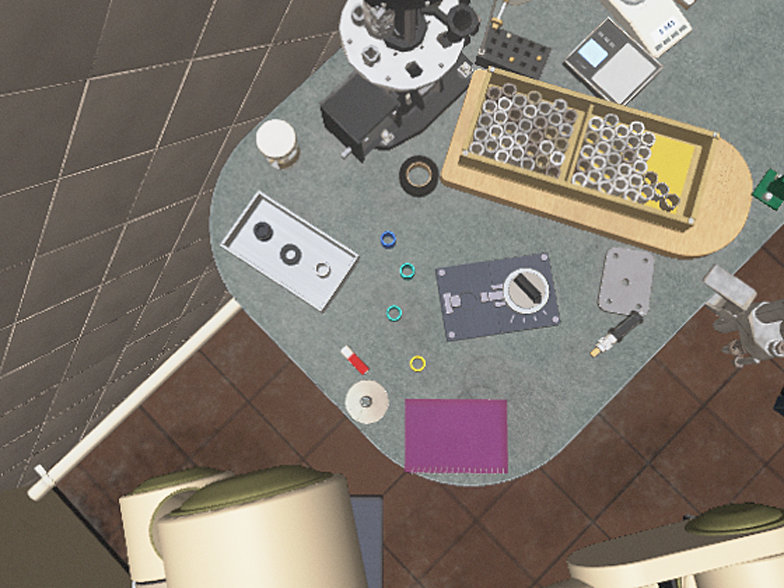

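```bash
python3 - <<'E'
from h import *
t=load('top');s=load('side')
def crop(d,c,w,h,f):
    u,v=c;return cv2.resize(d['image'][v-h//2:v+h//2,u-w//2:u+w//2],None,fx=f,fy=f,interpolation=cv2.INTER_CUBIC)
a=np.hstack([crop(t,(206,180),100,75,4),crop(t,(355,212),100,75,4)])
b=np.hstack([crop(s,(350,176),100,75,4),crop(s,(250,283),100,75,4)])
save('crop.png',np.vstack([a,b]))
C=cloud(t);Z=C[...,2]
print('table z',np.nanmedian(Z[195:215,285:300]), np.nanstd(Z[195:215,285:300]))
def cl(lo,hi,box,name):
    u0,v0,u1,v1=box;m=np.zeros(Z.shape,np.uint8);m[v0:v1,u0:u1]=((Z>lo)&(Z<hi))[v0:v1,u0:u1]
    n,L,st,ce=cv2.connectedComponentsWithStats(m)
    for i in range(1,n):
        if st[i,4]>15:
            P=C[L==i];r=cv2.minAreaRect(np.float32(P[:,:2]*1000));print(name,st[i].tolist(),ce[i].round(1),np.median(P,0).round(4),'rect',np.round(r[0],1),np.round(r[1],1),round(r[2],1))
cl(.012,.05,(150,130,262,225),'bin')
cl(.009,.07,(305,175,405,248),'plate')
cl(.019,.07,(305,175,405,248),'fixhi')
cl(.04,.07,(305,175,405,248),'bar')
cl(.005,.07,(240,235,290,310),'byst')
E
```

```text
table z -0.00020916105441484372 0.006839701873217916
bin [157, 136, 100, 88, 901] [205. 176.] [ 0.6176 -0.0462  0.0336] rect [605.  -54.1] [182.3 101.1] 57.5
bin [181, 159, 14, 13, 145] [187.7 165. ] [ 0.6357 -0.0123  0.0252] rect [635.7 -12. ] [24.5 25.3] 48.1
bin [200, 174, 15, 15, 132] [207.1 181.1] [ 0.6032 -0.0529  0.0157] rect [603.5 -52.2] [29.5 30.1] 38.5
bin [225, 187, 11, 12, 66] [230.  192.1] [ 0.5778 -0.1023  0.0282] rect [ 578.1 -102.3] [20.7 20.5] 0.6
plate [311, 180, 90, 64, 4136] [355.7 211.5] [ 0.5387 -0.363   0.0146] rect [ 541.1 -361.9] [110.2 170.2] 8.9
fixhi [343, 192, 49, 33, 1000] [371.9 208.2] [ 0.5428 -0.3937  0.0326] rect [ 550.8 -387.1] [95.6 66.7] 73.2
fixhi [317, 209, 12, 15, 100] [322.9 215.7] [ 0.5299 -0.2935  0.0293] rect [ 530.3 -293.7] [29.3 21.5] 8.3
bar [367, 195, 20, 22, 190] [377.2 205.7] [ 0.547  -0.4004  0.0569] rect [ 546.4 -401.7] [49.5 14.2] 43.6
byst [243, 247, 21, 21, 167] [253.3 256.9] [ 0.4451 -0.1509  0.0139] rect [ 444.7 -151.8] [49.3 14.4] 43.5
byst [248, 272, 30, 30, 587] [262.  286.7] [ 0.3842 -0.1703  0.0146] rect [ 385.6 -169.7] [57.5 58.8] 23.6
```

View pics/crop.png

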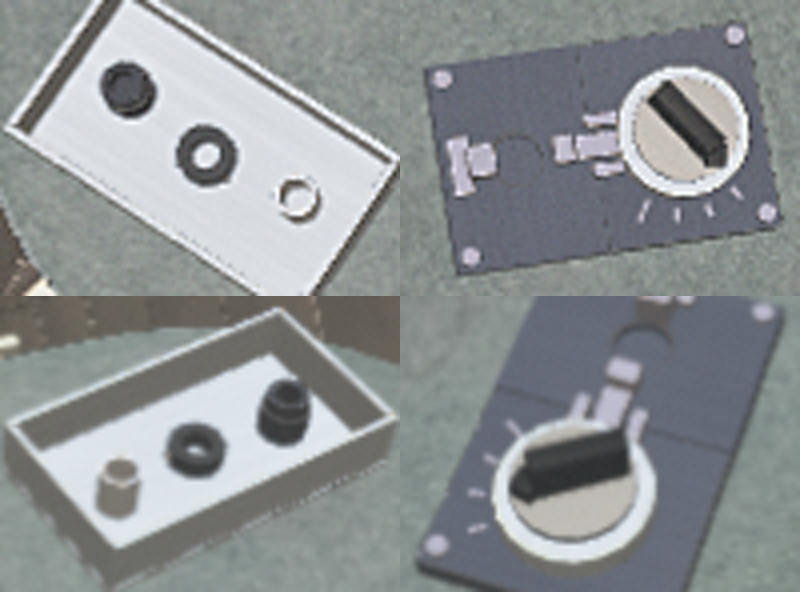

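Candidates (top view, px): bare tube in the bin (230,191); black die (188,165) and black ring (207,181); blue (277,171), turquoise (291,193) and (281,224), yellow (298,259) look-alikes; loose bushings in the wooden tray (~370,100). The crop shows the bare-metal tube at (230,191) top / (330,181) side, so that is my choice. In the top view the nest is at about (334,215) and the dial at (376,208), with its nose pointing at the rest mark.

```bash
python3 - <<'E'
from h import *
t=load('top');s=load('side')
Ct,Cs=cloud(t),cloud(s)
def rim(C,ctr,r,lo,hi):
    m=(np.hypot(C[...,0]-ctr[0],C[...,1]-ctr[1])<r)&(C[...,2]>lo)&(C[...,2]<hi)
    v,u=np.nonzero(m);P=C[m];c,_=cv2.minEnclosingCircle(np.float32(P[:,:2]*1000))
    e=cv2.fitEllipse(np.c_[u,v].astype(np.float32)) if 0 else None
    hull=cv2.convexHull(np.c_[u,v].astype(np.int32));el=cv2.fitEllipse(hull)
    return m.sum(),np.round(c,1),np.round(_,1),np.round(np.percentile(P[:,2],[50,95])*1000,1),el[0]
b=(.578,-.1023)
rt=rim(Ct,b,.02,.022,.034);rs=rim(Cs,b,.02,.0255,.034);print(rt,rs)
X,e=tri(t,rt[4],s,rs[4]);print('bush tri',X.round(4),e.round(4),'top@30',onz(t,rt[4],.03).round(4),'side@30',onz(s,rs[4],.03).round(4))
# plate & bar in side cloud
for n,C,d in(('top',Ct,t),('side',Cs,s)):
  near=np.hypot(C[...,0]-.541,C[...,1]+.362)<.12
  for lo,hi,k in((.009,.07,'plate'),(.046,.07,'bar'),(.01,.018,'platez')):
    m=near&(C[...,2]>lo)&(C[...,2]<hi);P=C[m];r=cv2.minAreaRect(np.float32(P[:,:2]*1000));print(n,k,np.round(r[0],1),np.round(r[1],1),round(r[2],1),'z',np.round(np.percentile(P[:,2],[50,90])*1000,1))
# plate corners by colour (dark bluish) in each view
  I=d['image'].astype(int);hsv=cv2.cvtColor(d['image'],cv2.COLOR_RGB2HSV)
  m=(near&(I.max(2)<125)&(I[...,2]-I[...,1]>3)&(I[...,2]-I[...,0]>=4)).astype(np.uint8);m=cv2.morphologyEx(m,5*0+cv2.MORPH_CLOSE,np.ones((9,9)))
  c=max(cv2.findContours(m,0,2)[0],key=cv2.contourArea);h=cv2.convexHull(c)
  W=onz(d,h.reshape(-1,2),.014)
  r=cv2.minAreaRect(np.float32(W[:,:2]*1000));print(n,'colour plate',np.round(r[0],1),np.round(r[1],1),round(r[2],1))
for nm,pt,ps in(('nest',(334.3,215),(250-50+244/4,283-37+42/4)),):
  pass
R=np.array([[np.cos(.156),-np.sin(.156)],[np.sin(.156),np.cos(.156)]])
for k,f,z in(('nest',(0,45),.014),('dial',(0,-40),.0595)):
  p=np.r_[R@np.array(f)/1000+[.5411,-.3619],z];print(k,p.round(4),proj(t,p).round(1),proj(s,p).round(1))
# orange-free view of nest : draw
o=[]
for d in(t,s):
  im=d['image'].copy();im=cv2.resize(im,None,fx=5,fy=5,interpolation=cv2.INTER_CUBIC)
  a=np.linspace(0,6.28,80);c=np.array([.5411,-.3619])
  for ctr,rad,z in((c+R@[0,.045],.013,.014),(c+R@[0,-.04],.034,.03),(np.array(b),.011,.03)):
    q=proj(d,np.c_[ctr[0]+rad*np.cos(a),ctr[1]+rad*np.sin(a),a*0+z]);cv2.polylines(im,[np.int32((q+.5)*5)],True,(255,0,0),1)
  q=proj(d,np.c_[(np.array([[-55,-85],[55,-85],[55,85],[-55,85]])/1000)@R.T+c,np.full(4,.014)]);cv2.polylines(im,[np.int32((q+.5)*5)],True,(0,255,0),1)
  f=proj(d,np.r_[c+R@[0,.01],.014])[0].astype(int)*5;g=proj(d,np.r_[b,.03])[0].astype(int)*5
  o.append(np.hstack([im[f[1]-150:f[1]+150,f[0]-250:f[0]+250],im[g[1]-150:g[1]+150,g[0]-150:g[0]+150]]))
save('ov.png',np.vstack(o))
E
```

```text
(np.int64(47), array([ 578.6, -101.5]), np.float64(11.1), array([29. , 33.2]), (229.7142333984375, 191.7142333984375)) (np.int64(47), array([ 580.1, -103.7]), np.float64(12.4), array([28.2, 31.2]), (329.6902160644531, 182.93511962890625))
bush tri [ 0.5789 -0.1015  0.0258] 0.0001 top@30 [[ 0.578 -0.102  0.03 ]] side@30 [[ 0.5801 -0.1053  0.03  ]]
top plate [ 541.1 -361.9] [110.2 170.2] 8.9 z [14.6 34.2]
top bar [ 546.4 -401.5] [49.3 12.8] 43.8 z [57.5 60.6]
top platez [ 541.1 -361.8] [110.2 169.9] 8.9 z [13.6 16.1]
top colour plate [ 540.9 -360.7] [110.6 169.5] 9.1
side plate [ 542.  -363.3] [111.3 172.7] 8.8 z [14.2 35.7]
side bar [ 547.3 -402.9] [49.6 13.4] 42.8 z [58.6 60.4]
side platez [ 542.  -363.1] [111.3 172.4] 8.8 z [13.6 15.2]
side colour plate [ 542.5 -363.4] [110.  169.4] 8.6
nest [ 0.5341 -0.3174  0.014 ] [[333.9 214.4]] [[259.9 257.4]]
dial [ 0.5473 -0.4014  0.0595] [[378.2 204.8]] [[241.9 283.3]]
```

View pics/ov.png

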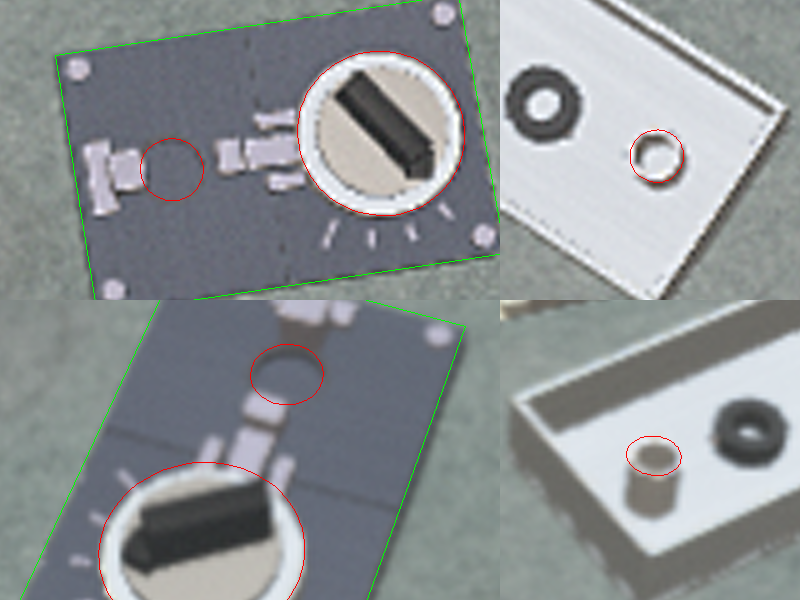

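The overlay fits both views to about 1.5 mm, so I use the mean: bushing (578.8,-102.5), nest (534.7,-318.0), dial (547.7,-402.0), fixture yaw 8.8°. The triangulated rim is about 26–30 mm high and the plate top 14 mm, which agrees with the text.

```bash
cat > go.py <<'E'
import sys
from h import *
from scipy.spatial.transform import Rotation as R
s=env.read_state();q=s['orientation'];r=R.from_quat([q[1],q[2],q[3],q[0]]);M=r.as_matrix()
x,y,z,yaw=map(float,sys.argv[1:5]);a=np.radians(yaw)
Y=np.array([np.cos(a),np.sin(a),0]);Z=np.array([0,0,-1.]);T=np.c_[np.cross(Y,Z),Y,Z]
print('t',round(s['time_s'],2),'tcp',(s['tcp_pos']*1000).round(1),'yawY',np.degrees(np.arctan2(M[1,1],M[0,1])).round(1),'F',s['ft_force'].round(1),'w',round(s['width'],3),'fing',round(s['finger_force'],1))
print('shift',(M.T@(np.array([x,y,z])-s['tcp_pos']*1000)).round(1),'rot',np.degrees((r.inv()*R.from_matrix(T)).as_rotvec()).round(1))
E
python3 go.py 578.8 -102.5 110 -32.5
```

```text
t 0.1 tcp [ 234.1 -497.4  230.8] yawY -64.8 F [0.5 0.1 0.1] w 0.995 fing 0.0
shift [ 480.  -210.4  121.2] rot [ -0.1  -0.  -32.3]
```

>>> servo_tool:
  targets:
    - [100, -40, 20, 0, 0, -8, 0.45]
    - [200, -85, 40, 0, 0, -16, 0.45]
    - [300, -130, 80, 0, 0, -24, 0.45]
    - [400, -175, 110, 0, 0, -32, 0.45]
    - [480, -210, 121, 0, 0, -32.3, 0.45]
    - [480, -210, 121, 0, 0, -32.3, 0.45]
    - [480, -210, 121, 0, 0, -32.3, 0.45]
    - [480, -210, 121, 0, 0, -32.3, 0.45]
    - [480, -210, 121, 0, 0, -32.3, 0.45]
    - [480, -210, 121, 0, 0, -32.3, 0.45]
    - [480, -210, 121, 0, 0, -32.3, 0.45]
    - [480, -210, 121, 0, 0, -32.3, 0.45]
    - [480, -210, 121, 0, 0, -32.3, 0.45]
    - [480, -210, 121, 0, 0, -32.3, 0.45]
  force: 40

```text
time_s: 1.85
tcp_pos: [0.5789, -0.1038, 0.1105]
orientation: [0.0, 0.877, 0.481, 0.0]
ft_force: [0.1, -0.5, -0.7]
width: 0.55
finger_force: 0.0
```

```bash
python3 go.py 578.8 -102.5 13 -32.5; python3 - <<'E'
from h import *
o=[]
for n,c in(('top',(215,180)),('side',(335,165))):
    d=grab(n);o.append(cv2.resize(d['image'][c[1]-65:c[1]+65,c[0]-65:c[0]+65],None,fx=3,fy=3,interpolation=cv2.INTER_CUBIC))
save('over.png',np.hstack(o))
E
```

```text
t 1.85 tcp [ 578.9 -103.8  110.5] yawY -32.5 F [ 0.1 -0.5 -0.7] w 0.55 fing 0.0
shift [ 1.  -0.8 97.5] rot [ 0. -0. -0.]
```

View pics/over.png

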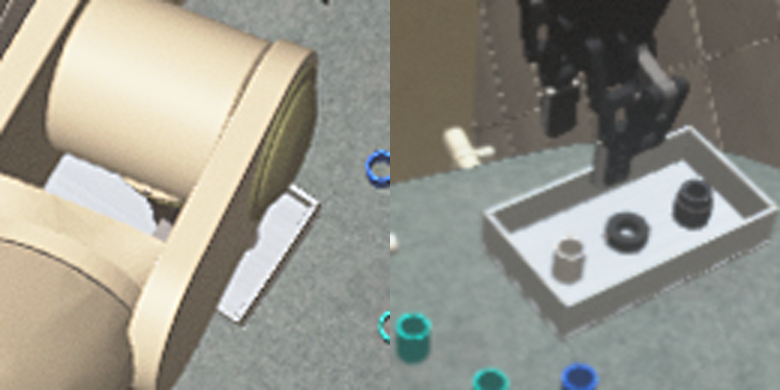

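The side view shows the half-open fingers above the bin (tips near crop (565,130) and (615,180)), with the bushing still standing at crop (568,255). The top view is blocked by the arm. Descending.

>>> servo_tool:
  targets:
    - [1, -0.8, 40, 0, 0, 0, 0.45]
    - [1, -0.8, 70, 0, 0, 0, 0.45]
    - [1, -0.8, 85, 0, 0, 0, 0.45]
    - [1, -0.8, 92, 0, 0, 0, 0.45]
    - [1, -0.8, 97, 0, 0, 0, 0.45]
    - [1, -0.8, 97, 0, 0, 0, 0.45]
    - [1, -0.8, 97, 0, 0, 0, 0.6]
    - [1, -0.8, 97, 0, 0, 0, 0.7]
    - [1, -0.8, 97, 0, 0, 0, 0.8]
    - [1, -0.8, 97, 0, 0, 0, 1]
    - [1, -0.8, 97, 0, 0, 0, 1]
    - [1, -0.8, 97, 0, 0, 0, 1]
    - [1, -0.8, 97, 0, 0, 0, 1]
  force: 40

```text
time_s: 3.58
tcp_pos: [0.5791, -0.102, 0.0138]
orientation: [0.0, 0.877, 0.481, 0.0]
ft_force: [-1.7, 0.6, 5.3]
width: 0.232
finger_force: 39.4
```

```bash
python3 go.py 578.8 -102.5 140 -32.5
```

```text
t 3.58 tcp [ 579.1 -102.    13.8] yawY -32.5 F [-1.7  0.6  5.3] w 0.232 fing 39.4
shift [-5.000e-01  1.000e-01 -1.262e+02] rot [ 0. -0.  0.]
```

>>> servo_tool:
  targets:
    - [0, 0, -5, 0, 0, 0, 1]
    - [0, 0, -20, 0, 0, 0, 1]
    - [0, 0, -50, 0, 0, 0, 1]
    - [0, 0, -90, 0, 0, 0, 1]
    - [0, 0, -126, 0, 0, 0, 1]
    - [0, 0, -126, 0, 0, 0, 1]
    - [0, 0, -126, 0, 0, 0, 1]
    - [0, 0, -126, 0, 0, 0, 1]

```text
time_s: 4.58
tcp_pos: [0.5785, -0.1018, 0.1384]
orientation: [-0.001, 0.877, 0.481, -0.001]
ft_force: [-0.3, 0.7, 0.1]
width: 0.231
finger_force: 39.2
```

```bash
python3 go.py 534.7 -318.0 80 8.8
```

```text
t 4.58 tcp [ 578.5 -101.8  138.4] yawY -32.5 F [-0.3  0.7  0.1] w 0.231 fing 39.2
shift [-205.8   79.4   58.3] rot [ -0.1  -0.  -41.3]
```

>>> servo_tool:
  targets:
    - [-40, 15, 0, 0, 0, -8, 1]
    - [-80, 31, 0, 0, 0, -16, 1]
    - [-120, 46, 0, 0, 0, -24, 1]
    - [-160, 62, 10, 0, 0, -32, 1]
    - [-190, 73, 25, 0, 0, -40, 1]
    - [-206, 79.4, 40, 0, 0, -41.3, 1]
    - [-206, 79.4, 58, 0, 0, -41.3, 1]
    - [-206, 79.4, 58, 0, 0, -41.3, 1]
    - [-206, 79.4, 58, 0, 0, -41.3, 1]
    - [-206, 79.4, 58, 0, 0, -41.3, 1]
    - [-206, 79.4, 58, 0, 0, -41.3, 1]
    - [-206, 79.4, 58, 0, 0, -41.3, 1]

```text
time_s: 6.08
tcp_pos: [0.5353, -0.3183, 0.0816]
orientation: [0.0, 0.651, 0.759, -0.0]
ft_force: [-0.4, -0.0, -0.2]
width: 0.237
finger_force: 39.2
```

```bash
python3 go.py 534.7 -318.0 50 8.8;python3 - <<'E'
from h import *
o=[]
t=np.array([.5347,-.3180]);a=np.linspace(0,6.28,80)
tc=env.read_state()['tcp_pos']
for n in('top','side'):
    d=grab(n);im=cv2.resize(d['image'],None,fx=5,fy=5,interpolation=cv2.INTER_CUBIC)
    zb=tc[2]-.0093
    for z,r,c,col in((.014,.013,t,(255,0,0)),(zb,.011,tc[:2],(0,255,0)),(zb+.026,.011,tc[:2],(0,255,0))):
        q=proj(d,np.c_[c[0]+r*np.cos(a),c[1]+r*np.sin(a),a*0+z]);cv2.polylines(im,[np.int32((q+.5)*5)],True,col,1)
    f=(proj(d,np.r_[t,.04])[0]*5).astype(int)
    o.append(im[f[1]-250:f[1]+250,f[0]-195:f[0]+195])
save('nest.png',np.hstack(o))
E
```

```text
t 6.08 tcp [ 535.3 -318.3   81.6] yawY 8.8 F [-0.4 -0.  -0.2] w 0.237 fing 39.2
shift [ 0.4 -0.6 31.6] rot [0. 0. 0.]
```

View pics/nest.png

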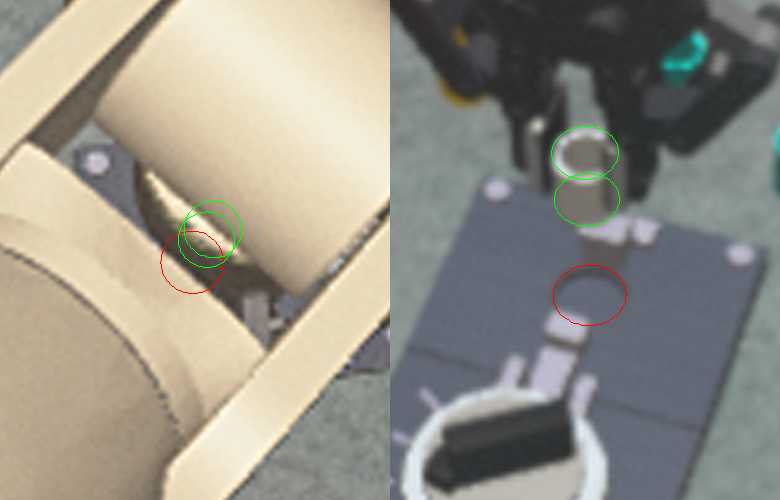

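The side view shows the bushing upright in the fingers, on the predicted green rims within about 1 mm (crop (585,155)). The pocket lies in the red ring (590,295). Lowering.

>>> servo_tool:
  targets:
    - [0.4, -0.6, 20, 0, 0, 0, 1]
    - [0.4, -0.6, 40, 0, 0, 0, 1]
    - [0.4, -0.6, 52, 0, 0, 0, 1]
    - [0.4, -0.6, 55, 0, 0, 0, 1]
    - [0.4, -0.6, 57, 0, 0, 0, 1]
    - [0.4, -0.6, 57, 0, 0, 0, 1]
    - [0.4, -0.6, 57, 0, 0, 0, 1]

```text
time_s: 7.05
tcp_pos: [0.5347, -0.3182, 0.0248]
orientation: [0.0, 0.651, 0.759, 0.0]
ft_force: [0.3, -0.6, -0.1]
width: 0.236
finger_force: 39.2
```

```bash
python3 go.py 534.7 -318.0 17.5 8.8
```

```text
t 7.05 tcp [ 534.7 -318.2   24.8] yawY 8.8 F [ 0.3 -0.6 -0.1] w 0.236 fing 39.2
shift [0.2 0.  7.3] rot [ 0.  0. -0.]
```

>>> servo_tool:
  targets:
    - [0, 0, 1.5, 0, 0, 0, 1]
    - [0, 0, 3, 0, 0, 0, 1]
    - [0, 0, 4.5, 0, 0, 0, 1]
    - [0, 0, 5.5, 0, 0, 0, 1]
    - [0, 0, 6.5, 0, 0, 0, 1]
    - [0, 0, 7, 0, 0, 0, 1]
    - [0, 0, 7, 0, 0, 0, 1]
    - [0, 0, 7, 0, 0, 0, 1]

```text
time_s: 8.05
tcp_pos: [0.5346, -0.3181, 0.0179]
orientation: [0.0, 0.651, 0.759, -0.0]
ft_force: [-1.8, 1.0, 5.3]
width: 0.237
finger_force: 39.8
```

```bash
python3 go.py 534.7 -318.0 17.3 8.8
```

```text
t 8.05 tcp [ 534.6 -318.1   17.9] yawY 8.8 F [-1.8  1.   5.3] w 0.237 fing 39.8
shift [0.1 0.1 0.6] rot [0. 0. 0.]
```

Light contact exactly at floor height: seated. Releasing slowly, then rising.

>>> servo_tool:
  targets:
    - [0, 0, 0, 0, 0, 0, 0.7]
    - [0, 0, 0, 0, 0, 0, 0.6]
    - [0, 0, 0, 0, 0, 0, 0.5]
    - [0, 0, 0, 0, 0, 0, 0.45]
    - [0, 0, 0, 0, 0, 0, 0.45]
    - [0, 0, 0, 0, 0, 0, 0.45]
    - [0, 0, -15, 0, 0, 0, 0.45]
    - [0, 0, -40, 0, 0, 0, 0.45]
    - [0, 0, -80, 0, 0, 0, 0.45]
    - [0, 0, -80, 0, 0, 0, 0.45]
    - [0, 0, -80, 0, 0, 0, 0.45]
    - [0, 0, -80, 0, 0, 0, 0.45]

```text
time_s: 9.55
tcp_pos: [0.5342, -0.3178, 0.0965]
orientation: [-0.001, 0.651, 0.759, 0.0]
ft_force: [0.2, 0.1, -0.5]
width: 0.555
finger_force: 0.0
```

```bash
python3 go.py 547.7 -402 97 -46.8;python3 - <<'E'
from h import *
d=grab('side');im=cv2.resize(d['image'],None,fx=5,fy=5,interpolation=cv2.INTER_CUBIC)
t=np.array([.5347,-.3180]);a=np.linspace(0,6.28,80)
for z in(.034,):
    q=proj(d,np.c_[t[0]+.011*np.cos(a),t[1]+.011*np.sin(a),a*0+z]);cv2.polylines(im,[np.int32((q+.5)*5)],True,(0,255,0),1)
f=(proj(d,np.r_[t,.03])[0]*5).astype(int)
save('seat.png',im[f[1]-200:f[1]+220,f[0]-200:f[0]+200])
C=cloud(d);m=(np.hypot(C[...,0]-t[0],C[...,1]-t[1])<.016)&(C[...,2]>.029)&(C[...,2]<.05);P=C[m]*1000
print(m.sum(),P.mean(0).round(1),np.percentile(P[:,2],[10,50,90]).round(1))
E
```

```text
t 9.55 tcp [ 534.2 -317.8   96.5] yawY 8.8 F [ 0.2  0.1 -0.5] w 0.555 fing 0.0
shift [-85.3   0.5  -0.6] rot [-0.1 -0.  55.6]
86 [ 535.7 -316.8   32.5] [29.6 33.  34.8]
```

View pics/seat.png

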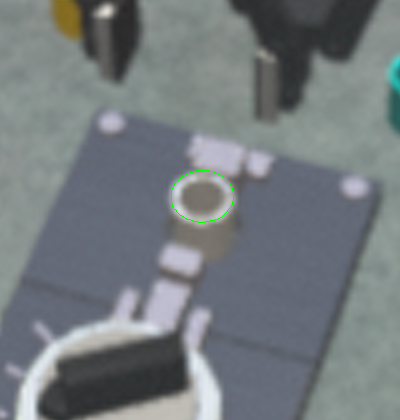

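The bushing stands in the nest and its rim lies on the green 34 mm prediction (crop (202,196)). The fingers are clear and the dial is still at rest. On to the dial.

>>> servo_tool:
  targets:
    - [-40, 0.5, 0, 0, 0, 10, 0.45]
    - [-70, 0.5, 0, 0, 0, 20, 0.45]
    - [-85, 0.5, 0, 0, 0, 30, 0.45]
    - [-85, 0.5, 0, 0, 0, 40, 0.45]
    - [-85, 0.5, 0, 0, 0, 50, 0.45]
    - [-85, 0.5, 0, 0, 0, 55.6, 0.45]
    - [-85, 0.5, 0, 0, 0, 55.6, 0.45]
    - [-85, 0.5, 0, 0, 0, 55.6, 0.45]
    - [-85, 0.5, 0, 0, 0, 55.6, 0.45]

```text
time_s: 10.72
tcp_pos: [0.548, -0.402, 0.0972]
orientation: [-0.0, 0.93, 0.369, -0.0]
ft_force: [0.1, -0.0, -0.2]
width: 0.547
finger_force: 0.0
```

```bash
python3 go.py 547.3 -402.1 39 -46.8
```

```text
t 10.72 tcp [ 548.  -402.    97.2] yawY -46.7 F [ 0.1 -0.  -0.2] w 0.547 fing 0.0
shift [-0.6 -0.4 58.2] rot [-0.   0.   0.1]
```

>>> servo_tool:
  targets:
    - [-0.5, -0.4, 25, 0, 0, 0, 0.45]
    - [-0.5, -0.4, 45, 0, 0, 0, 0.45]
    - [-0.5, -0.4, 54, 0, 0, 0, 0.45]
    - [-0.5, -0.4, 58, 0, 0, 0, 0.45]
    - [-0.5, -0.4, 58, 0, 0, 0, 0.6]
    - [-0.5, -0.4, 58, 0, 0, 0, 0.7]
    - [-0.5, -0.4, 58, 0, 0, 0, 0.8]
    - [-0.5, -0.4, 58, 0, 0, 0, 1]
    - [-0.5, -0.4, 58, 0, 0, 0, 1]
    - [-0.5, -0.4, 58, 0, 0, 0, 1]
    - [-0.5, -0.4, 58, 0, 0, 0, 1]
    - [-0.5, -0.4, 58, 0, 0, 0, 1]
  force: 80

```text
time_s: 12.22
tcp_pos: [0.5476, -0.4023, 0.04]
orientation: [0.001, 0.93, 0.368, 0.0]
ft_force: [-0.7, 0.3, 5.6]
width: 0.117
finger_force: 80.1
```

```bash
python3 go.py 547.3 -402.1 39 -115.5; python3 -c "
from h import *;s=env.read_state();print(s['wrist_torque'].round(2),s['qpos'].round(2))"
```

```text
t 12.22 tcp [ 547.6 -402.3   40. ] yawY -46.8 F [-0.7  0.3  5.6] w 0.117 fing 80.1
shift [-0.1 -0.4  1. ] rot [ 0.1 -0.  68.7]
[0.14 0.07 0.03] [-0.81  0.77  1.15 -0.    1.22  0.01]
```

>>> servo_tool:
  targets:
    - [0, 0, 0, 0, 0, 5, 1]
    - [0, 0, 0, 0, 0, 10, 1]
    - [0, 0, 0, 0, 0, 15, 1]
    - [0, 0, 0, 0, 0, 20, 1]
    - [0, 0, 0, 0, 0, 25, 1]
    - [0, 0, 0, 0, 0, 30, 1]
    - [0, 0, 0, 0, 0, 35, 1]
    - [0, 0, 0, 0, 0, 35, 1]

```text
time_s: 13.22
tcp_pos: [0.5476, -0.4023, 0.04]
orientation: [0.0, 0.997, 0.071, 0.0]
ft_force: [-0.6, 0.3, 4.9]
width: 0.118
finger_force: 80.3
```

```bash
python3 go.py 547.3 -402.1 39 -116.5; python3 -c "
from h import *;s=env.read_state();print(s['wrist_torque'].round(2),s['qpos'].round(2))"
```

```text
t 13.22 tcp [ 547.6 -402.3   40. ] yawY -81.8 F [-0.6  0.3  4.9] w 0.118 fing 80.3
shift [-0.3 -0.2  1. ] rot [ 0.  -0.1 34.7]
[0.09 0.07 0.05] [-0.81  0.77  1.15 -0.    1.22  0.62]
```

>>> servo_tool:
  targets:
    - [0, 0, 0, 0, 0, 5, 1]
    - [0, 0, 0, 0, 0, 10, 1]
    - [0, 0, 0, 0, 0, 15, 1]
    - [0, 0, 0, 0, 0, 20, 1]
    - [0, 0, 0, 0, 0, 25, 1]
    - [0, 0, 0, 0, 0, 30, 1]
    - [0, 0, 0, 0, 0, 34.5, 1]
    - [0, 0, 0, 0, 0, 34.5, 1]
    - [0, 0, 0, 0, 0, 34.5, 1]
    - [0, 0, 0, 0, 0, 34.5, 1]

```text
time_s: 14.48
tcp_pos: [0.5476, -0.4023, 0.04]
orientation: [0.0, 0.974, -0.227, 0.0]
ft_force: [-1.4, 0.7, 5.3]
width: 0.122
finger_force: 80.3
```

```bash
python3 go.py 547.3 -402.1 39 -115.5; python3 - <<'E'
from h import *
s=env.read_state();print(s['wrist_torque'].round(2),np.abs(s['joint_vel']).max())
d=grab('side');im=cv2.resize(d['image'],None,fx=5,fy=5,interpolation=cv2.INTER_CUBIC)
f=(proj(d,[.54,-.36,.03])[0]*5).astype(int)
save('end.png',im[f[1]-280:f[1]+280,f[0]-300:f[0]+300])
E
```

```text
t 14.47 tcp [ 547.6 -402.3   40. ] yawY -116.3 F [-1.4  0.7  5.3] w 0.122 fing 80.3
shift [-0.4 -0.   1. ] rot [ 0.  -0.1 -0.8]
[0.1  0.08 0.16] 0.001961377875268549
```

View pics/end.png

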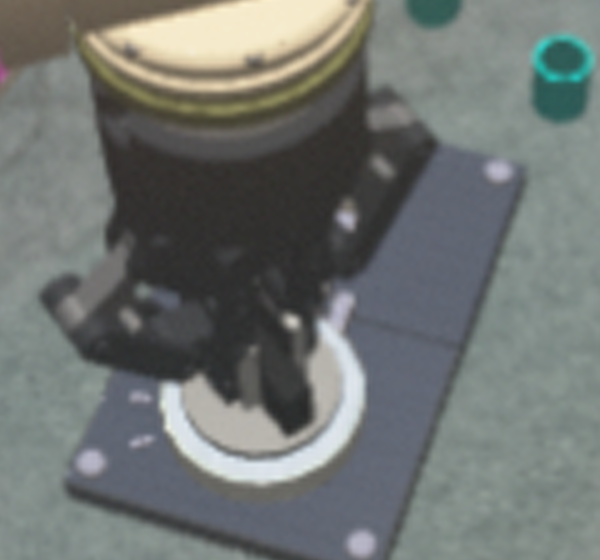

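The side view shows the bar gripped between the fingers with its tail at crop (295,415), turned well round. The wrist hides the bushing. I'll check the bar angle numerically from the tail.

```bash
python3 - <<'E'
from h import *
d=load('side');f=(proj(d,[.54,-.36,.03])[0]*5).astype(int)
for th in(1.0,1.1,1.2,1.3):
    a=.1536+.6-th
    c=np.array([.5473,-.4021]);x=np.array([np.cos(a),np.sin(a)]);y=np.array([-x[1],x[0]])
    print(th,[((proj(d,np.r_[c+x*.024+y*w,z])[0]+.5)*5-f+[300,280]).round() for w,z in((.006,.0595),(-.006,.0595),(.006,.0355),(-.006,.0355))])
t=grab('top');C=cloud(t);n=np.array([.5347,-.3180])
for C,k in((C,'top'),(cloud(d),'side')):
    m=(np.hypot(C[...,0]-n[0],C[...,1]-n[1])<.016)&(C[...,2]>.029)&(C[...,2]<.04);print(k,m.sum(),(C[m].mean(0)*1000).round(1) if m.any() else '')
E
```

```text
1.0 [array([324., 373.]), array([298., 398.]), array([326., 410.]), array([301., 435.])]
1.1 [array([320., 379.]), array([292., 401.]), array([322., 416.]), array([295., 438.])]
1.2 [array([315., 384.]), array([284., 404.]), array([318., 421.]), array([288., 441.])]
1.3 [array([310., 389.]), array([277., 407.]), array([313., 426.]), array([280., 444.])]
top 0 
side 4 [ 540.5 -326.5   29.9]
```

The tail agrees with about 1.15 rad. For margin I'll add about 2.5° (still short of the stop) and grip harder.

>>> servo_tool:
  targets:
    - [0, 0, 0, 0, 0, 0, 1]
    - [0, 0, 0, 0, 0, 0, 1]
    - [0, 0, 0, 0, 0, 1.5, 1]
    - [0, 0, 0, 0, 0, 2.5, 1]
    - [0, 0, 0, 0, 0, 2.5, 1]
    - [0, 0, 0, 0, 0, 2.5, 1]
    - [0, 0, 0, 0, 0, 2.5, 1]
    - [0, 0, 0, 0, 0, 2.5, 1]
  force: 110

```text
time_s: 15.58
tcp_pos: [0.5477, -0.4023, 0.0401]
orientation: [0.0, 0.969, -0.249, 0.001]
ft_force: [-0.9, 0.8, 6.7]
width: 0.111
finger_force: 109.5
```

```bash
python3 - <<'E'
from h import *
s=env.read_state();print(s['wrist_torque'].round(2),s['ft_force'].round(1),s['width'],np.abs(s['joint_vel']).max())
d=grab('side');im=cv2.resize(d['image'],None,fx=5,fy=5,interpolation=cv2.INTER_CUBIC)
f=(proj(d,[.54,-.36,.03])[0]*5).astype(int);o=f-[300,280]
for th,col in((1.1,(255,0,0)),(1.25,(0,255,0))):
    a=.1536+.6-th;c=np.array([.5473,-.4021]);x=np.array([np.cos(a),np.sin(a)]);y=np.array([-x[1],x[0]])
    P=[np.r_[c+x*.024+y*w,z] for w,z in((.006,.0595),(-.006,.0595),(-.006,.0355),(.006,.0355))]
    cv2.polylines(im,[np.int32((proj(d,P)+.5)*5)],True,col,1)
im=im[o[1]+300:o[1]+500,o[0]+150:o[0]+400]
save('tail.png',im,2.5)
E
```

```text
[0.12 0.09 0.17] [-0.9  0.8  6.7] 0.11051956286453488 0.0015500736006088453
```

View pics/tail.png

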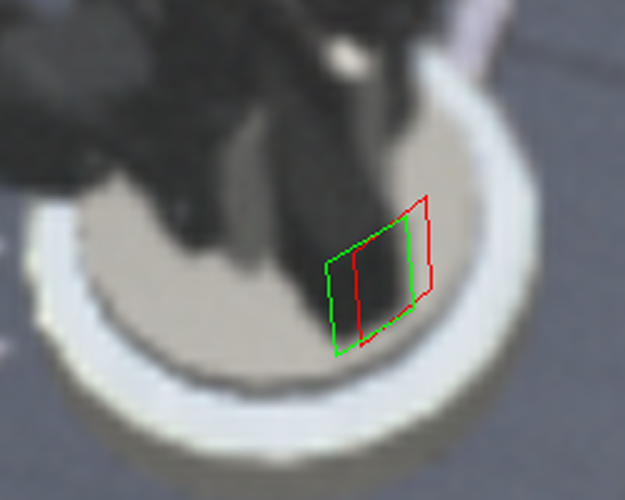

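The bar's tail matches the green outline for 1.25 rad (crop (370,290)). It is steady and gripped at 110 N, so I'm handing in.

```bash
python3 -c "
from rig import env;print(env.close_job())"
```

```text
the job is handed in; nothing more can be done
None
```

The job is handed in (no verdict was returned): the bushing was seen seated in the nest before I turned the dial, and the dial is held gripped at about 1.25 rad by camera, though the wrist then hid the bushing, so the pad pressing on it is inferred, not seen.

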